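Check the side glide of a denture set-up on the articulator

ROBOT

A 7-joint arm with a two-finger parallel gripper is mounted at the origin on the work surface. World frame = base frame: x ahead of the robot, y to its left, z up, the work surface at z = 0. Lengths are in m, angles in degrees, forces in N, time in s.
With the tool pointing down it reaches from about 0.425 to 0.875 m from the base axis. Payload 4.7 kg.
Tool frame: the origin (TCP) lies midway between the tips of the shut fingers; the grasp point (between the pads) lies 19 mm behind it; z points along the fingers, y is the direction in which the jaws open and shut (so a half turn about z gives the same grasp; the last joint's range is limited). The gripper opens to 87 mm and grips with 3 to 60 N. Pads are 19 mm wide; open, the fingers measure 117 mm over their backs; the gripper's body (75 mm by 190 mm) begins 51 mm behind the grasp point.
Start: joints at [75.35, 18.392, -4.016, 83.108, 1.295, 78.541, -3.26], TCP at [0.173, -0.627, 0.223] pointing down, gripper open.
Joint ranges: [-163.93, 163.93], [-17.29, 119.83], [-79.2, 71.16], [3.27, 140.29], [-89.18, 269.18], [5.43, 117.66], [-154.24, 154.24]. Speed limits (degrees/s): [147.25, 147.25, 180, 180, 180, 180, 180].

INTERFACE

Orientations are given as [roll, pitch, yaw] about the fixed x, y, z axes, in that order (R = Rz(yaw) Ry(pitch) Rx(roll)).
In Python, from cell import env gives the robot as it stands.
- The arm moves only by the tool apply_moves, never from a script. Its argument "targets" is a list of rows, each a list of 2 entries, a list of its own where there are three numbers: the shift along the world's x, y, z in mm, then the turn, a rotation vector about the world's x, y, z in rad. A call has 1 to 8 rows; each row is the pose to reach, as a shift and turn from the pose commanded when the call began; what a row does not reach only later rows make up. A row lasts 1/10 s, in which the tool goes at most 50 mm and 8.59 degrees, less where a joint would pass 70% of its speed; a pose out of reach is approached as far as the arm can. A call with a gripper value outside its range is refused whole. "hand" is the finger opening in mm, from 0 to 87, set as the call begins (left out, the last holds). The fingers move at their own pace and stop on an object; "squeeze" is the grip in N (left out, the last holds). Time passes only in rows, so rows that repeat a pose let the fingers close. It gives the time, the measured TCP pose, the force and the opening at its end, in the units of the state.
- env.get_obs(): the state, without advancing time (a new reading comes with each control period).
- env.read_camera(name): name is "scene" or "top" or "wrist"; returns a dict with "image" (384x512x3 uint8, red, green, blue), "camera_matrix" (3x3 intrinsics, pixels), "camera_from_world" (4x4, takes a point from world to camera coordinates); the wrist camera has in their place "mount" (4x4, takes a point from camera to tool coordinates, whose origin is the TCP and whose axes are the flange's). Camera axes: x right, y down, z forward; pixel columns grow to the right and rows downward; lengths in m; the calibration is good to about 2 mm. A picture is of the moment at which its call begins: read the wrist's pose just before it. There is no depth.
- env.sign_off(): hands the job in, once; it reports no verdict.
Trained networks look in a picture, given as the dict that the camera call returned (one of the last four; its "shot" number tells which), for a name from the list of things; names that differ only in an ending like _2 or _b are one class to them, and where a whole thing is asked for, a point or a joint stands for the part that bears it (a point fixed in the world has none). Each returns a list of dicts, best first, with "conf" (0 to 1); they miss things now and then, are a little off and sometimes report something else, mostly with a low value. They report only what shows in the picture. A call takes as long as a camera call. They do not tell look-alikes from the thing itself.
- env.regions_of(picture, target): "region" (384x512 bool, what is visible of it) and "rect" ([left, top, right, bottom] in pixels, round what is visible of it).
The state is a dict: "time_s": time; "qpos": joint angles; "joint_velocities": joint speeds; "effort": joint torques, N m; "tool_pos": TCP position; "tool_rot": TCP orientation; "force": force on the tool from outside, world axes, zero at the start; "wrist_torque": the same for the moment, N m; "grip_width": finger opening in m.
Only numpy, scipy, OpenCV 4.12 (cv2) and the standard library are available. Lean on these libraries where they do the work, as an engineer would, in place of code of your own. Each camera call takes 0.05 s, during which the arm holds its last target. There are 200 camera calls.

TASK

Check the side glide of the denture set-up on the articulator: with a fingertip press the pin-holder block at the front of the upper arm sideways until the tip of the incisal pin stands on the red line of the white incisal table, keep it on the line for about a second, then let go so that the springs bring the pin back to the middle line. Do not push the pin well past the red line and do not lift the upper arm; touch neither the casts with their wax and teeth nor the brass pin screw, and leave the loose things around the articulator where they are.

Things in the scene. Friction and masses are not known exactly. Their poses are not given: they have to be found in the camera images.
- articulator: dental articulator, aluminium, bolted with its grey dock plate (215 x 150 x 8 mm) to the bench: its lower frame never moves. Origin on the bench under its middle, z up; its front, with the incisal pin, is at -x; y runs across it. At rest the upper arm's top is at z = 138 mm and the pin's top, the highest point, at z = 175 mm
- incisal_table (a point): centre of the top of the white incisal table at the front, 52 mm along the articulator's x, 54 mm along its y, at x = -76 mm, y = 0, z = 30 mm in its frame. Lines along x mark it: black ones every 5 mm from y = -20 to +20 mm (middle line y = 0), and in place of the one at y = -10 mm the only red line, 2.6 mm wide
- upper_arm: T-shaped aluminium upper arm with pin holder block and incisal pin. Origin on the hinge line at the back, midway between the two ball joints, 125 mm above the bench, 127 mm behind the pin; axes as the articulator's at rest. Springs hold it in the middle; its weight holds it shut, and it would open upwards about the hinge line if lifted
- swing_axis (a point): +y ball joint of the articulator (x = 55, y = +55, z = 125 mm in its frame): pressed to -y, the arm swings about the vertical through it against the return springs. About 2 N on the block starts it, about 4.5 N holds the pin on the red line, about 6 N brings it to its stop, 16 mm from the middle. Let go, it glides back by itself in about half a second
- press_face (a point): centre of the flat +y side of the pin holder block: press here, towards the articulator's -y. Block 30 mm long (x = -92 to -62 mm in the articulator's frame), 16 mm wide (y), 22 mm high (z = 121 to 143 mm); the pin, 5 mm thick, leaves it upwards and downwards. The point moves with the arm: about 10 mm to -y and 4 mm to +x when the pin is on the red line
- pin_tip (a point): pointed dark lower end of the incisal pin, 0.5 mm above the incisal table; at rest at x = -72 mm, y = 0 in the articulator's frame. Swinging to -y it runs on an arc of 138 mm radius: on the red line it is 10 mm to -y and about 5 mm to +x of its place at rest
- red_mark (a point): point of the red line that the pin tip reaches: y = -10 mm, x = -67 mm, z = 30 mm in the articulator's frame
- upper_cast: plaster cast with pink wax and teeth under the upper arm; it spans x = -48 to +26 mm, y = -32 to +32 mm, z = 74 to 128 mm in the articulator's frame at rest (its origin is the articulator's origin then): do not touch
- lower_cast: its counterpart on the lower frame, same outline, z = 20 to 74 mm (its origin is the articulator's origin): do not touch
- pin_screw: brass thumbscrew, 13 mm across, that sticks 12 mm out of the -y side of the block and holds the pin; origin where it leaves the block: do not touch
- bottle: black plastic bottle with red cap, 42 mm diameter, 105 mm tall, standing loose beside the articulator; origin under its centre
- disc: small cutting disc, 24 mm across, on a 40 mm steel shank, lying loose on the bench; origin on the bench under the disc
- wax_knife: wax knife with wooden handle and narrow steel blades, 170 mm long, 12 mm thick, lying loose; origin under the middle of its handle, long axis x
- model: horseshoe-shaped plaster arch with teeth, about 60 x 60 x 19 mm, lying loose; origin under its middle
Not all that is in view belongs to the job. Of the things that look like the bottle, the middle-sized one is meant.

How it is judged:
By the outcome, as a careful person would: the job done as asked, in the order asked, and still so for the second after the job is handed in, with the robot touching nothing.
It also fails if it takes over 35 s, if anything falls off the work surface, if the arm or the gripper's body presses on something with over 40 N, if the wrist force passes 120 N, or if a joint passes its speed limit or range.

## Working session

There is one attempt and no reset: what is moved stays moved. The work goes in short steps, Python scripts to look and compute and a tool call to move; the robot and the scene stay as the last step left them, time stands still between calls to the robot, and variables do not carry over. Pictures are saved under pics/ and viewed, about 8 in all and at most 12, crops included, and the job is handed in when it is done.

Besides the shell and the picture viewer there is one more tool, called after "Request:" in YAML: its name, and indented under it one key for each argument. apply_moves: Moves the arm, as the interface text tells. Its arguments: {"type":"object","properties":{"targets":{"type":"array","items":{"type":"array"}},"hand":{"type":"number"},"squeeze":{"type":"number"}},"required":["targets"]}

```bash
mkdir -p pics; ls; python3 - <<'E'
from cell import env
import cv2,numpy as np
o=env.get_obs();print({k:np.round(v,3) for k,v in o.items()})
for n in("scene","top"):
    p=env.read_camera(n);cv2.imwrite(f"pics/{n}0.png",p["image"][:,:,::-1])
    print(n,p["camera_matrix"].round(1).tolist(),p["camera_from_world"].round(4).tolist())
    for t in("articulator","incisal_table","press_face","bottle","upper_arm","pin_screw"):
        for d in env.regions_of(p,t)[:4]:print(t,round(d["conf"],2),d["rect"])
a=cv2.imread("pics/scene0.png");b=cv2.imread("pics/top0.png")
cv2.imwrite("pics/both0.png",cv2.resize(np.vstack([a,b]),None,fx=.78,fy=.78) if 0 else np.vstack([a,b])[:, :])
E
```

```text
pics
{'time_s': np.float64(0.0), 'qpos': array([75.348, 18.44 , -4.014, 83.176,  1.296, 78.542, -3.262]), 'joint_velocities': array([ 0.069,  0.047,  0.022, -0.006,  0.088, -0.007, -0.045]), 'effort': array([-1.0000e-03, -4.9128e+01, -4.0400e-01, -3.1253e+01, -6.4000e-02,
        4.4000e-02,  0.0000e+00]), 'tool_pos': array([ 0.173, -0.626,  0.221]), 'tool_rot': array([-1.79888e+02,  7.00000e-03,  1.54590e+01]), 'force': array([ 0.027, -0.819,  0.845]), 'wrist_torque': array([-0.006,  0.059,  0.048]), 'grip_width': np.float64(0.087)}
scene [[394.3, 0.0, 258.7], [0.0, 394.3, 192.7], [0.0, 0.0, 1.0]] [[0.8453, 0.5341, 0.0124, -0.5264], [0.3334, -0.5093, -0.7934, -0.0863], [-0.4175, 0.6748, -0.6086, 0.941], [0.0, 0.0, 0.0, 1.0]]
articulator 0.91 [173.9, 130.5, 305.2, 264.2]
incisal_table 0.88 [177.2, 132.8, 304.7, 264.4]
press_face 0.66 [191.4, 142.5, 281.1, 214.6]
press_face 0.27 [175.6, 133.5, 306.1, 263.6]
bottle 0.89 [238.3, 231.9, 264.8, 291.8]
bottle 0.85 [278.9, 237.9, 317.7, 334.4]
bottle 0.75 [182.7, 265.5, 202.7, 310.4]
upper_arm 0.57 [193.1, 142.2, 289.8, 218.0]
pin_screw 0.43 [204.0, 175.7, 209.0, 183.8]
top [[432.9, 0.0, 253.6], [0.0, 432.9, 193.7], [0.0, 0.0, 1.0]] [[-0.0124, -0.9999, 0.0057, 0.0559], [-0.9919, 0.0116, -0.1268, 0.5871], [0.1267, -0.0073, -0.9919, 0.821], [0.0, 0.0, 0.0, 1.0]]
articulator 0.81 [179.8, 161.8, 306.7, 278.4]
articulator 0.2 [222.5, 195.8, 264.2, 239.4]
incisal_table 0.68 [178.6, 158.5, 310.4, 278.3]
press_face 0.8 [193.0, 179.5, 285.6, 243.2]
press_face 0.58 [176.0, 157.5, 307.9, 280.4]
bottle 0.97 [286.5, 157.3, 308.6, 180.5]
bottle 0.79 [290.0, 100.3, 328.5, 142.6]
bottle 0.56 [329.2, 185.8, 349.1, 204.9]
upper_arm 0.95 [196.4, 175.2, 284.0, 242.4]
pin_screw 0.23 [289.4, 157.1, 311.5, 183.1]
```

```bash
python3 - <<'E'
import cv2,numpy as np
a=cv2.imread("pics/scene0.png")[120:350,140:380];b=cv2.imread("pics/top0.png")[80:310,140:380]
cv2.imwrite("pics/c0.png",cv2.resize(np.hstack([a,b]),(800,383),interpolation=cv2.INTER_CUBIC))
E
```

```text
(no output)
```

View pics/c0.png

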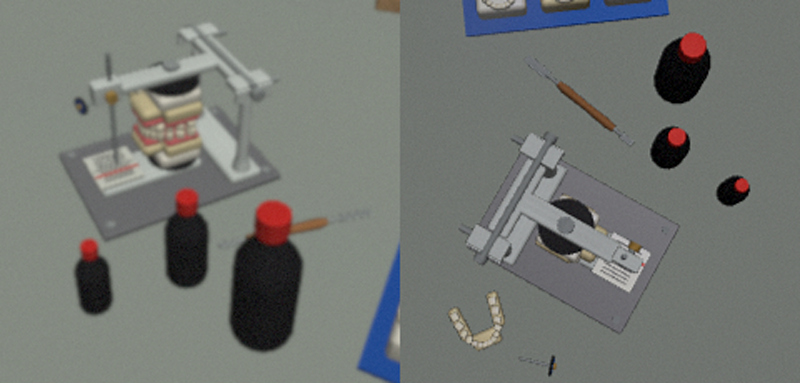

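View pics/scene0.png

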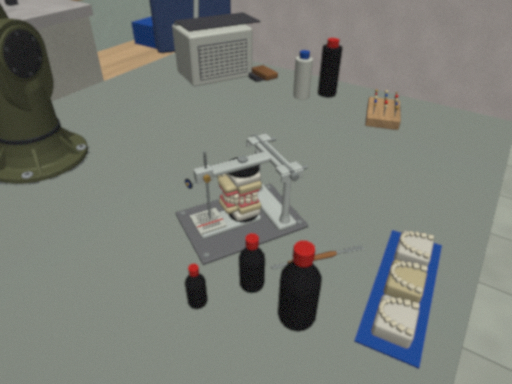

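Scene crop: articulator with its front to the left, the pin tip at about px (209,217), the red line beside it and the brass screw facing the camera. Plate corners are at about (176,212), (203,263) and (308,227). In the top view the front plate corners are at (308,216) and (273,279). Next I fit the pose.

```bash
cat > h.py <<'E'
import cv2,numpy as np
from scipy.optimize import least_squares
K={'s':(394.3,258.7,192.7),'t':(432.9,253.6,193.7)}
def proj(M,K,P):
    c=(M[:3,:3]@np.asarray(P).T).T+M[:3,3]; q=c@K.T; return q[:,:2]/q[:,2:]
def A(p,P):  # articulator -> world
    P=np.atleast_2d(P).astype(float); c,s=np.cos(p[2]),np.sin(p[2])
    return np.c_[p[0]+c*P[:,0]-s*P[:,1],p[1]+s*P[:,0]+c*P[:,1],P[:,2]]
E
python3 - <<'E'
from h import *; from cell import env
obs={'scene':[((-.1075,.075,.008),(176,212)),((-.1075,-.075,.008),(203,263.4)),((.1075,-.075,.008),(308,227)),((-.072,0,.030),(209,217)),((-.072,0,.175),(204.8,153))],
'top':[((-.1075,-.075,.008),(308,215.6)),((-.1075,.075,.008),(273.2,279.2))]}
C={}
for n in obs:
    p=env.read_camera(n);g=cv2.cvtColor(p["image"],cv2.COLOR_RGB2GRAY)
    P=np.array([a for a,b in obs[n]]);u=np.array([b for a,b in obs[n]],np.float32)
    k=3 if n=='scene' else 2
    r=cv2.cornerSubPix(g,u[:k].reshape(-1,1,2).copy(),(4,4),(-1,-1),(3,30,.01)).reshape(-1,2);print(n,r.tolist())
    u[:k]=r; C[n]=(p["camera_from_world"],p["camera_matrix"],P,u)
f=lambda p:np.concatenate([(proj(M,K,A(p,P))-u).ravel() for M,K,P,u in C.values()])
s=least_squares(f,[.5,.05,.5],loss='soft_l1');print(s.x,np.degrees(s.x[2]),f(s.x).round(1).reshape(-1,2).tolist())
np.save('pose.npy',s.x)
for l in [(-.077,.008,.132),(-.077,.05,.132),(-.072,0,.175),(.055,.055,.125)]:print(l,A(s.x,l).round(4))
# loose things
M,K=C['top'][:2]
E
```

```text
scene [[174.19309997558594, 212.1737060546875], [203.0, 263.3999938964844], [308.4786071777344, 226.4028778076172]]
top [[307.4258117675781, 215.3336944580078], [271.3089294433594, 280.42767333984375]]
[0.53678452 0.07180295 1.03994434] 59.58442154317991 [[0.8, -0.2], [-0.6, -0.0], [0.7, -1.2], [-3.9, 4.0], [-6.0, 0.2], [-0.8, -0.6], [-0.8, -0.7]]
(-0.077, 0.008, 0.132) [[0.4909 0.0095 0.132 ]]
(-0.077, 0.05, 0.132) [[0.4547 0.0307 0.132 ]]
(-0.072, 0, 0.175) [[0.5003 0.0097 0.175 ]]
(0.055, 0.055, 0.125) [[0.5172 0.1471 0.125 ]]
```

Request:
apply_moves:
  targets:
    - [[22,42,10],[0,0,0.096]]
    - [[44,84,20],[0,0,0.192]]
    - [[66,126,30],[0,0,0.288]]
    - [[88,168,40],[0,0,0.384]]
    - [[110,210,50],[0,0,0.48]]
    - [[132,252,60],[0,0,0.576]]
    - [[154,294,70],[0,0,0.672]]
    - [[176,336,80],[0,0,0.77]]
  hand: 0
  squeeze: 20

```text
time_s: 1.6
tool_pos: [0.3499, -0.2886, 0.3033]
tool_rot: [179.9, 0.0, 59.8]
force: [1.3, 0.3, 0.6]
grip_width: 0.0311
```

```bash
python3 - <<'E'
from cell import env
import numpy as np
o=env.get_obs();p=env.read_camera("wrist")
print(p["mount"].round(3).tolist(),p["camera_matrix"].round(0).tolist(),o["tool_pos"],o["tool_rot"],o["qpos"])
E
```

```text
[[-0.001, -0.964, -0.264, 0.071], [1.0, -0.0, -0.002, 0.0], [0.001, -0.264, 0.964, -0.162], [0.0, 0.0, 0.0, 1.0]] [[330.0, 0.0, 261.0], [0.0, 330.0, 194.0], [0.0, 0.0, 1.0]] [ 0.34985337 -0.28862675  0.30328226] [1.79943232e+02 3.78332104e-02 5.97983278e+01] [ 60.00344779  -6.93018398 -21.50484103 101.19434809  -2.51483364
  85.20046008   8.64769783]
```

Request:
apply_moves:
  targets:
    - [[14,41,0],[0,0,0.14]]
    - [[28,82,0],[0,0,0.28]]
    - [[42,123,0],[0,0,0.42]]
    - [[56,164,0],[0,0,0.56]]
    - [[70,205,0],[0,0,0.7]]
    - [[84,246,0],[0,0,0.84]]
    - [[98,287,0],[0,0,0.98]]
    - [[112,328,0],[0,0,1.12]]

```text
time_s: 2.45
tool_pos: [0.4616, 0.039, 0.303]
tool_rot: [180.0, 0.1, 124.0]
force: [-0.2, 0.2, 0.4]
grip_width: 0.0006
```

Request:
apply_moves:
  targets:
    - [[0,0,-16],[0,0,0.14]]
    - [[0,0,-32],[0,0,0.28]]
    - [[0,0,-48],[0,0,0.41]]
    - [[0,0,-63],[0,0,0.45]]
    - [[0,0,-63],[0,0,0.45]]

```text
time_s: 2.95
tool_pos: [0.46, 0.0372, 0.2379]
tool_rot: [-179.9, -0.2, 149.5]
force: [-0.4, 0.2, -0.4]
grip_width: 0.0004
```

```bash
cat >> h.py <<'E'
from scipy.spatial.transform import Rotation as R
def shot(env):
    o=env.get_obs();p=env.read_camera("wrist")
    T=np.eye(4);T[:3,:3]=R.from_euler('xyz',o["tool_rot"],degrees=True).as_matrix();T[:3,3]=o["tool_pos"]
    return o,p,np.linalg.inv(T@p["mount"])
E
python3 - <<'E'
from h import *; from cell import env
o,p,M=shot(env);np.savez('w1.npz',M=M,K=p["camera_matrix"],im=p["image"])
print(o["time_s"],o["tool_pos"],o["tool_rot"],o["grip_width"],o["qpos"].round(1))
x=np.load('pose.npy');K=p["camera_matrix"]
im=p["image"][:,:,::-1].copy();im=cv2.resize(im,(768,576),interpolation=cv2.INTER_CUBIC)
cv2.imwrite("pics/w1.png",im)
L=[(-.1075,.075,.008),(-.1075,-.075,.008),(-.072,0,.0305),(-.067,-.01,.03),(-.072,0,.175),(-.092,.008,.143),(-.062,.008,.143),(-.092,-.008,.143)]
print((proj(M,K,A(x,L))*1.5).round(0).tolist())
E
```

```text
2.95 [0.45996507 0.03724595 0.23785691] [-1.79915827e+02 -1.69392059e-01  1.49520099e+02] 0.0003991099570231268 [ 36.6  -4.6 -41.7 105.8  -3.2  77.8  55.2]
[[345.0, 217.0], [349.0, 391.0], [390.0, 316.0], [396.0, 328.0], [388.0, 406.0], [353.0, 365.0], [407.0, 365.0], [354.0, 391.0]]
```

View pics/w1.png

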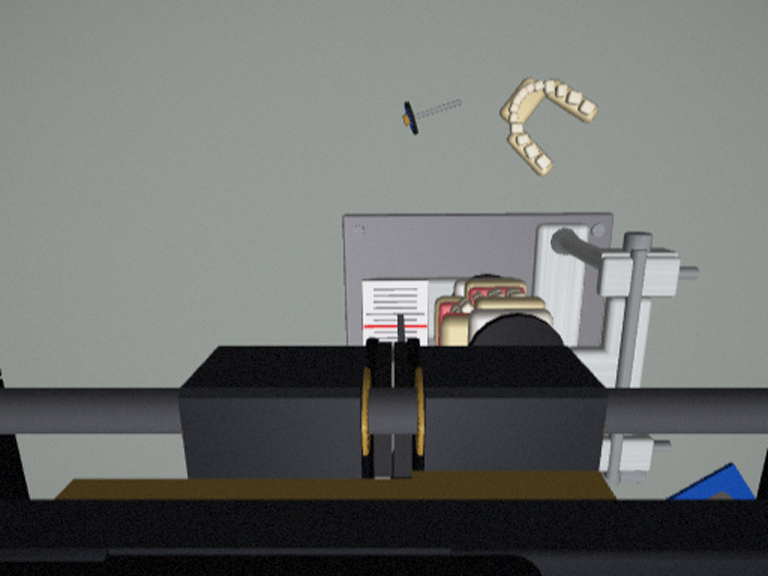

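The wrist view shows the pin tip at (401,316), the red line at row 326, the plate edge at row 214 and the shut fingers at columns 365–420, about 19 mm wide. The tip sits about 8 mm in +x of the plate-centre prediction, and y agrees. The TCP is therefore at about (-77, +49) in the articulator frame. I'll descend beside the block, then approach.

Request:
apply_moves:
  targets:
    - [[0,0,-30],[0,0,0]]
    - [[0,0,-60],[0,0,0]]
    - [[0,0,-90],[0,0,0]]
    - [[0,0,-111],[0,0,0]]
    - [[8,-5,-111],[0,0,0]]
    - [[16,-9,-111],[0,0,0]]
    - [[20,-12,-111],[0,0,0]]
    - [[20,-12,-111],[0,0,0]]

```text
time_s: 3.8
tool_pos: [0.4832, 0.0248, 0.1301]
tool_rot: [179.9, 0.1, 149.4]
force: [0.1, 0.1, -0.2]
grip_width: 0.0002
```

```bash
python3 - <<'E'
from h import *; from cell import env
x=np.load('pose.npy'); x[0]+=.0041;x[1]+=.0069
# refit with w1 points
w=np.load('w1.npz');P=[(-.072,0,.0305),(-.102,.027,.03),(-.050,.027,.03),(-.102,-.01,.03)]
u=np.array([(401,316),(362,280),(428,280),(362,326)])/1.5
f=lambda p:(proj(w['M'],w['K'],A(p,P))-u).ravel()
print(f(x).round(1)); s=least_squares(lambda q:f([q[0],q[1],x[2]]),x[:2]);x[:2]=s.x;print(x,f(x).round(1));np.save('pose2.npy',x)
o,p,M=shot(env)
d=o["tool_pos"]-np.array([x[0],x[1],0]);c,s_=np.cos(x[2]),np.sin(x[2])
print(o["time_s"],o["tool_pos"],o["tool_rot"],o["force"],"art",c*d[0]+s_*d[1],-s_*d[0]+c*d[1])
im=p["image"][100:280,160:400,::-1];cv2.imwrite("pics/w2.png",cv2.resize(im,(800,600),interpolation=cv2.INTER_CUBIC))
L=[(-.072,0,.0305),(-.067,-.01,.03),(-.102,-.01,.03)]
print(((proj(M,p["camera_matrix"],A(x,L))-[160,100])*3.333).round(0).tolist())
E
```

```text
[-0.6  0.3 -0.5  2.   0.5  2.   0.1  1.6]
[0.53939439 0.07974155 1.03994434] [-0.5 -1.1 -0.4  0.5  0.6  0.4  0.2  0.1]
3.8 [0.48320912 0.02475707 0.13008134] [1.79900502e+02 1.26053987e-01 1.49435446e+02] [ 0.09203246  0.12551252 -0.21753353] art -0.07586211614783946 0.02061593151116102
[[358.0, 394.0], [377.0, 430.0], [240.0, 431.0]]
```

View pics/w2.png

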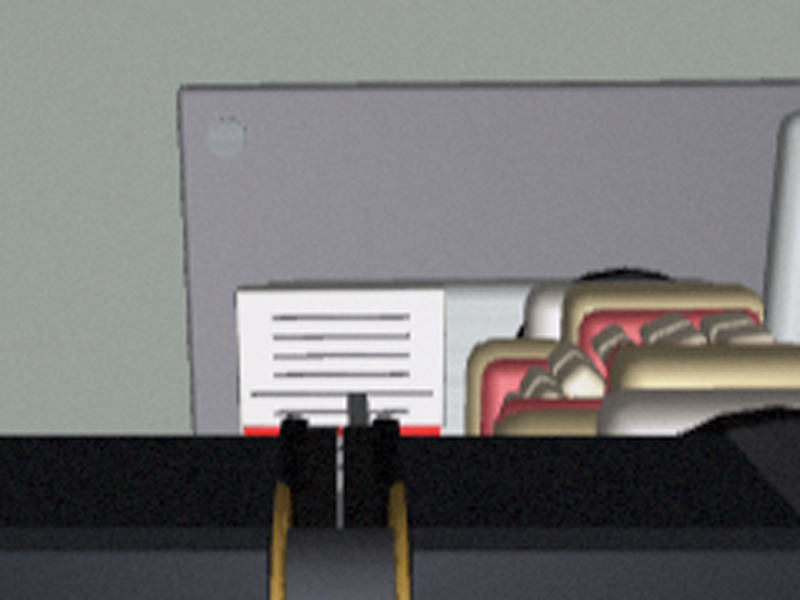

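The tip is at (357,394), as predicted, and there is no contact yet. Now small steps in.

Request:
apply_moves:
  targets:
    - [[0,0,-2],[0,0,0]]
    - [[1,-0.5,-3],[0,0,0]]
    - [[2,-1,-3],[0,0,0]]
    - [[2.6,-1.5,-3],[0,0,0]]
    - [[2.6,-1.5,-3],[0,0,0]]

```text
time_s: 4.35
tool_pos: [0.4839, 0.024, 0.1256]
tool_rot: [180.0, 0.0, 149.5]
force: [-0.4, -0.3, -0.2]
grip_width: 0.0005
```

Request:
apply_moves:
  targets:
    - [[0.4,-0.3,0],[0,0,0]]
    - [[0.9,-0.5,0],[0,0,0]]
    - [[1.3,-0.8,0],[0,0,0]]
    - [[1.7,-1,0],[0,0,0]]
    - [[1.7,-1,0],[0,0,0]]

```text
time_s: 4.85
tool_pos: [0.4852, 0.0233, 0.1255]
tool_rot: [180.0, -0.0, 149.5]
force: [-1.3, 0.5, 1.7]
grip_width: 0.0005
```

```bash
cat > m.py <<'E'
from h import *; from cell import env; import sys
x=np.load('pose2.npy')
o,p,M=shot(env);K=p["camera_matrix"]
c,s=np.cos(x[2]),np.sin(x[2]);d=o["tool_pos"]-np.r_[x[:2],0]
print("t",o["time_s"],"art",(c*d[0]+s*d[1]).round(4),(-s*d[0]+c*d[1]).round(4),o["tool_pos"][2].round(4),"rot",o["tool_rot"].round(1),"Fy_art",(-s*o["force"][0]+c*o["force"][1]).round(2),"Fx_art",(c*o["force"][0]+s*o["force"][1]).round(2),"Fz",o["force"][2].round(2))
# rectified table top: 10 px/mm, x -104..-48, y +22(top)..-22
g=[(a,b,.030) for a,b in((-.104,.022),(-.048,.022),(-.048,-.022),(-.104,-.022))]
src=proj(M,K,A(x,g)).astype(np.float32);dst=np.float32([(0,0),(560,0),(560,440),(0,440)])
cv2.imwrite(f"pics/{sys.argv[1]}.png",cv2.warpPerspective(p["image"][:,:,::-1],cv2.getPerspectiveTransform(src,dst),(560,440),flags=cv2.INTER_CUBIC))
E
python3 m.py r1
```

```text
t 4.85 art -0.0761 0.0182 0.1255 rot [180.   -0.  149.5] Fy_art 1.44 Fx_art -0.22 Fz 1.71
```

View pics/r1.png

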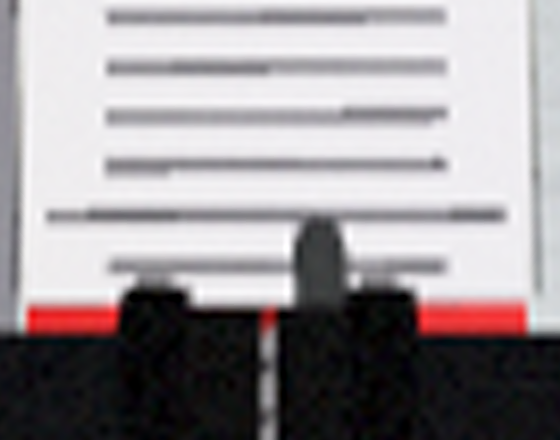

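Rectified table view: the tip is at (320,215) on the middle line, and the red line is centred at row 319. Contact is just made, at about 1.4 N. I'll swing about the ball joint to about 7 mm first.

Request:
apply_moves:
  targets:
    - [[1.4,-0.3,0],[0,0,0.011]]
    - [[2.9,-0.7,0],[0,0,0.022]]
    - [[4.3,-1,0],[0,0,0.033]]
    - [[5.7,-1.3,0],[0,0,0.044]]
    - [[7.2,-1.7,0],[0,0,0.054]]
    - [[7.2,-1.7,0],[0,0,0.054]]

```text
time_s: 5.5
tool_pos: [0.4927, 0.0215, 0.1255]
tool_rot: [180.0, -0.0, 152.7]
force: [-4.5, 1.8, 1.0]
grip_width: 0.0006
```

```bash
python3 m.py r2
```

```text
t 5.5 art -0.0739 0.0108 0.1255 rot [180.   -0.  152.7] Fy_art 4.76 Fx_art -0.73 Fz 1.05
```

View pics/r2.png

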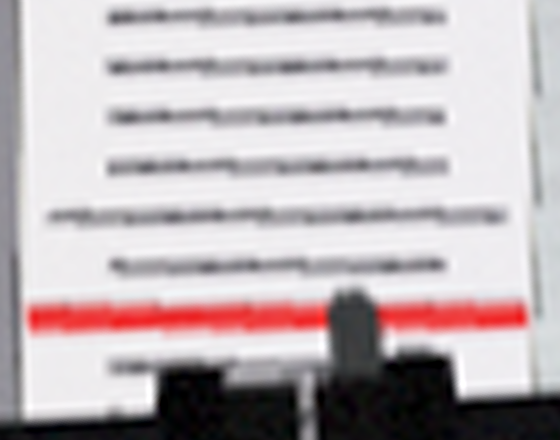

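The tip apex is at (353,290), so y ≈ -7.5 mm. The red line's centre is at row 317, which leaves about 2.6 mm.

Request:
apply_moves:
  targets:
    - [[1.3,-0.3,0],[0,0,0.01]]
    - [[2.6,-0.5,0],[0,0,0.02]]
    - [[2.6,-0.5,0],[0,0,0.02]]

```text
time_s: 5.85
tool_pos: [0.4952, 0.0209, 0.1255]
tool_rot: [180.0, -0.0, 153.8]
force: [-4.6, 2.8, 1.0]
grip_width: 0.0004
```

```bash
python3 m.py r3
```

```text
t 5.85 art -0.0731 0.0083 0.1255 rot [180.   -0.  153.8] Fy_art 5.4 Fx_art 0.07 Fz 1.0
```

View pics/r3.png

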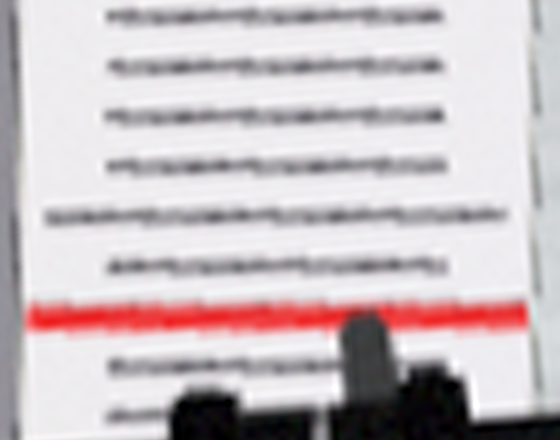

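The tip apex is at (363,314) and the red line spans rows 303–330, so the tip is on it. I'll hold, then let go.

Request:
apply_moves:
  targets:
    - [[0,0,0],[0,0,0]]
    - [[0,0,0],[0,0,0]]
    - [[0,0,0],[0,0,0]]
    - [[0,0,0],[0,0,0]]
    - [[0,0,0],[0,0,0]]
    - [[0,0,0],[0,0,0]]
    - [[0,0,0],[0,0,0]]
    - [[0,0,0],[0,0,0]]

```text
time_s: 6.7
tool_pos: [0.4952, 0.0209, 0.1255]
tool_rot: [180.0, -0.0, 153.8]
force: [-4.3, 2.8, -0.5]
grip_width: 0.0006
```

```bash
python3 m.py r4; python3 - <<'E'
import cv2,numpy as np
for n in("r3","r4"):
    i=cv2.imread(f"pics/{n}.png").astype(int);g=i[:,355:372].mean((1,2));r=i[:,200:300]
    print(n,"pin edge row",np.where(i[280:,355:372,2].mean(1)<150)[0][0]+280,"red rows",np.where((r[:,:,2]-r[:,:,1]).mean(1)>90)[0][[0,-1]])
E
```

```text
t 6.7 art -0.0731 0.0084 0.1255 rot [180.   -0.  153.8] Fy_art 5.16 Fx_art 0.21 Fz -0.51
r3 pin edge row 312 red rows [306 329]
r4 pin edge row 310 red rows [305 329]
```

```bash
python3 - <<'E'
import cv2,numpy as np
i=cv2.imread("pics/r1.png").astype(int)
print(np.where(i[222:,312:329,2].mean(1)<150)[0][0]+222, i[200:240:3,312:329,2].mean(1).round(), i[200:240:3,200:280,2].mean(1).round())
E
```

```text
222 [234. 228. 213. 183. 154. 123.  92.  75.  63.  56.  58.  61.  61.  61.] [233. 223. 206. 177. 145. 129. 141. 174. 209. 229. 235. 238. 241. 240.]
```

At rest the same edge measure reads about row 213, so the travel is about 9.8 mm, on the line. Release now.

Request:
apply_moves:
  targets:
    - [[0,0,0],[0,0,0]]
    - [[-9,5,0],[0,0,0]]
    - [[-26,15,0],[0,0,0]]
    - [[-39,23,0],[0,0,0]]
    - [[-39,23,0],[0,0,0]]
    - [[-39,23,30],[0,0,0]]
    - [[-39,23,70],[0,0,0]]
    - [[-39,23,110],[0,0,0]]

```text
time_s: 7.55
tool_pos: [0.4573, 0.0427, 0.2373]
tool_rot: [180.0, 0.2, 153.7]
force: [1.4, -0.8, -0.2]
grip_width: 0.0004
```

Request:
apply_moves:
  targets:
    - [[0,0,0],[0,0,-0.07]]
    - [[0,0,0],[0,0,-0.07]]
    - [[0,0,0],[0,0,-0.07]]
    - [[0,0,0],[0,0,-0.07]]
    - [[0,0,0],[0,0,-0.07]]

```text
time_s: 8.05
tool_pos: [0.456, 0.0436, 0.2348]
tool_rot: [-180.0, -0.1, 149.8]
force: [0.8, 0.1, -1.1]
grip_width: 0.0005
```

```bash
python3 m.py r5; python3 - <<'E'
from cell import env; import cv2,numpy as np
p=env.read_camera("scene");a=p["image"][120:350,140:380,::-1];b=cv2.imread("pics/r5.png")
cv2.imwrite("pics/fin.png",np.hstack([cv2.resize(a,(400,383)),cv2.resize(b,(400,383))]))
E
```

```text
t 8.05 art -0.0734 0.0536 0.2348 rot [-1.800e+02 -1.000e-01  1.498e+02] Fy_art -0.63 Fx_art 0.52 Fz -1.15
```

View pics/fin.png

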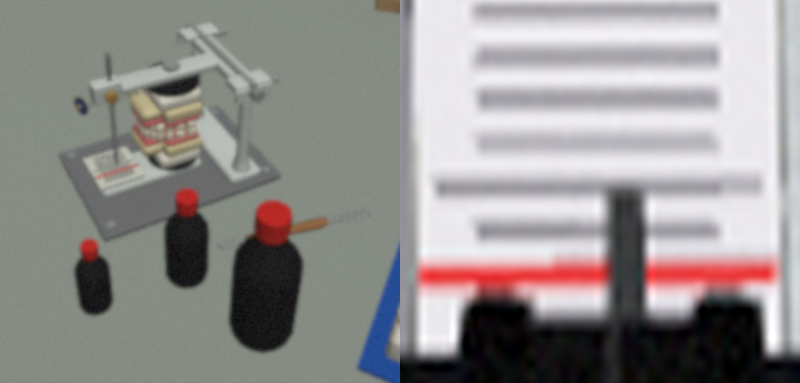

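The tip is back on the middle line, at (626,188) in the right half. The loose things look unmoved and the arm is clear, so I'm handing in.

```bash
python3 -c "
from cell import env
print(env.sign_off())"
```

```text
the job is handed in; nothing more can be done
None
```

I did the side glide check and handed the job in at about 8 s of robot time. With the shut fingertips on the +y face of the pin-holder block, I swung the arm about the ball joint until the pin tip stood on the red line. I held it there for about a second, then drew back and lifted clear.

- **On the line:** the wrist pictures at the start and end of the hold put the tip at about y = -9.8 mm, within the red line. The reading is good to about half a millimetre. The force at the fingertip was about 5 N, slightly above the 4.5 N you gave.
- **After letting go:** the tip is back on the middle line. The bottles and the wax knife look unmoved in the last scene picture. The model and the disc were outside that crop, so I did not check them again, but the hand stayed well above them.
- **A check that disagreed:** the pin lay about 8 mm from where the middle of the plate would put it along the articulator's x. I corrected the pose from the wrist view before touching anything, and the tip then matched the prediction to within about a pixel.

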